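# Lock the vial rack onto the shaker

### The arm

A 7-joint arm with a two-finger parallel gripper is mounted at the origin on the work surface. World frame = base frame: x ahead of the robot, y to its left, z up, the work surface at z = 0. Lengths are in m, angles in rad, forces in N, time in s.
With the tool pointing down it reaches from about 0.425 to 0.875 m from the base axis. Payload 4.7 kg.
Tool frame: the origin (TCP) lies midway between the tips of the shut fingers; the grasp point (between the pads) lies 19 mm behind it; y points along the fingers, z is the direction in which the jaws open and shut, and the axes are right-handed (so a half turn about y gives the same grasp; the last joint's range is limited). The gripper opens to 87 mm and grips with 3 to 60 N. Pads are 19 mm wide; open, the fingers measure 117 mm over their backs; the gripper's body (75 mm by 190 mm) begins 51 mm behind the grasp point.
Start: joints at [1.361, 0.321, -0.07, 1.45, 0.023, 1.371, -0.057], TCP at [0.144, -0.634, 0.199] pointing down, gripper open.
Joint ranges: [-2.86, 2.86], [-0.3, 2.09], [-1.38, 1.24], [0.06, 2.45], [-1.56, 4.7], [0.09, 2.05], [-2.69, 2.69]. Speed limits (rad/s): [2.57, 2.57, 3.14, 3.14, 3.14, 3.14, 3.14].

### API

Orientations are given as a rotation vector (axis times angle).
In Python, from bench import ctrl gives the robot as it stands.
- The arm moves only by the tool play_rows, never from a script. Its arguments are lists of equal length, an entry for each row: "translation": the shift along the tool's x, y, z in mm, a list of three; "turn": the turn, a rotation vector about the tool's x, y, z in rad, a list of three; "fingers": the opening, from -1 (shut) to 1 (fully open), so that 0 is half open. In form: {"translation": [[dx, dy, dz], ...], "turn": [[wx, wy, wz], ...], "fingers": [fingers, ...]}. A call has exactly 10 rows; each row shifts and turns the commanded pose from where the row before left it, along the tool's axes as they then stand; what a row does not reach is not made up. A row lasts 1/12 s, in which the tool goes at most 41.7 mm and 7.16 degrees, less where a joint would pass 70% of its speed; a pose out of reach is approached as far as the arm can. A call with a gripper value outside its range is refused whole. The fingers move at their own pace and stop on an object; "grip_force" is the grip in N (left out, the last holds). Time passes only in rows, so rows that do not move let the fingers close, or fill a call up. It gives the time, the measured TCP pose, the force and the opening at its end, in the units of the state.
- ctrl.get_state(): the state, without advancing time (a new reading comes with each control period).
- ctrl.get_image(name): name is "scene" or "side" or "wrist"; returns the picture (384x512x3 uint8, blue, green, red); there is no depth.
- ctrl.camera_info(name): a dict with "camera_matrix" (3x3 intrinsics, pixels), "R" (3x3) and "t" (3): a world point X has camera coordinates R X + t. Camera axes: x right, y down, z forward; pixel columns grow to the right and rows downward; lengths in m; the calibration is good to about 2 mm. A picture is of the moment at which its call begins: read the wrist's pose just before it. camera_info takes no time and is no camera call; for the wrist camera it gives the pose at the moment of the call.
- ctrl.close_job(): hands the job in, once; it reports no verdict.
The state is a dict: "time": time; "joint_positions": joint angles; "qd": joint speeds; "joint_torque": joint torques, N m; "position": TCP position; "tool_rot": TCP orientation; "ft_force": force on the tool from outside, world axes, zero at the start; "torque": the same for the moment, N m; "grip_width": opening from 0.0 (shut) to 1.0 (fully open).
Only numpy, scipy, OpenCV 4.12 (cv2) and the standard library are available. Lean on these libraries where they do the work, as an engineer would, in place of code of your own. Each camera call takes 0.05 s, during which the arm holds its last target.

### The job

On the low white shaker, push the white rack of vials along its rails until it sits fully home against the end stop, then push the blue clamp handle over past its dead point until it snaps down into lock with the clamp's pad pressing on the bare end of the rack. Only push: do not lift or tip the rack, leave the other vessels where they stand, and finish with the rack still home, the clamp locked and your hand clear.

Things in the scene. Friction and masses are not known exactly. Their poses are not given: they have to be found in the camera images.
- shaker: Low white bench shaker, aluminium deck 220 (x) by 400 (y), top at z 70 mm, fixed. Origin: centre of its underside. +y is the push direction, from the open end (y -200) to the clamp end (+200). Two rails 12 mm high, 85 mm apart inside, run from y -190 to the end stop (22 mm high, 10 thick). Behind it at x = 0 a steel toggle clamp, cheeks 64 mm above the deck at y 82 to 128.
- stop_face (a point): Centre of the end stop's face that the rack must touch, at deck height: (0, 55, 70) mm in the shaker's frame.
- rack_center (a point): Centre (half-way up) of the white rack, 80 (x) by 130 (y, along the rails) by 45 mm high, 0.45 kg nominal, loose between the rails, 2.5 mm play each side. 20 capped vials fixed in it rise 17 mm above it; the last 39 mm at the clamp end are bare. Starts 30 to 60 mm short of the stop. Home: this point 65 mm before the stop face along y. Push its free (-y) end face.
- clamp_handle (a joint): Handle angle, rad: 0 = open, upright (the start); grows as it swings toward the shaker's +y; 1.5 = locked, almost level. An inner spring resists, most at about 0.5 (about 9 N at mid grip), up to the dead point at about 1.0; let go before that it springs back; past it the handle snaps by itself to 1.5 and stays. The handle drives the clamp arm down in proportion.
- handle_pivot (a point): Hinge axis of the handle (axis along the shaker's x): (0, 115, 125) mm in the shaker's frame, 55 mm above the deck.
- handle_grip (a point): Point on the handle's centre line, 90 mm from the hinge, in the blue round grip (20 mm diameter, from 50 to 116 mm from the hinge). It moves with the handle; the metal below the grip is 12 by 6 mm.
- clamp_pad: Black sprung rubber pad, 18 mm diameter, under the end of the clamp arm. Origin on the arm's hinge, (0, 95, 125) mm in the shaker's frame. The arm is 65 mm long; open, it points up and toward the rack (end about 60 mm above its hinge); locked, it is level and the pad, 13 mm before the stop face, presses on the rack with a few newtons.
- vial_mid (a point): Centre of a loose amber vial, 22 mm diameter, 50 mm high, upright on the deck beside the rails on the robot's side. Bystander.
- jar_mid (a point): Centre of a loose green jar with a white cap, 36 mm diameter, 45 mm high, upright on the deck beside the rails on the far side. Bystander.
- bottle_mid (a point): Centre of a loose white bottle with red cap, 60 mm diameter, 130 mm high, upright on the table. Bystander.

How it is judged:
By the outcome, as a careful person would: the job done as asked, in the order asked, and still so for the second after the job is handed in, with the robot touching nothing.
It also fails if it takes over 45 s, if anything falls off the work surface, if the arm or the gripper's body presses on something with over 40 N, if the wrist force passes 120 N, or if a joint passes its speed limit or range.

## Working session

There is one attempt and no reset: what is moved stays moved. The work goes in short steps, Python scripts to look and compute and a tool call to move; the robot and the scene stay as the last step left them, time stands still between calls to the robot, and variables do not carry over. Pictures are saved under pics/ and viewed, and the job is handed in when it is done.

Besides the shell and the picture viewer there is one more tool, called after "Call:" by a JSON object that holds its "api" and its "payload". play_rows: Moves the arm, as the interface text tells. Its arguments: {"type":"object","properties":{"translation":{"type":"array"},"turn":{"type":"array"},"fingers":{"type":"array"},"grip_force":{"type":"number"}},"required":["translation","turn","fingers"]}

```bash
mkdir -p pics; ls
python3 - <<'E'
from bench import ctrl
import cv2
s=ctrl.get_state(); print({k:(v if not hasattr(v,'round') else v) for k,v in s.items()})
for n in ("scene","side","wrist"):
    i=ctrl.camera_info(n); print(n,i)
    cv2.imwrite(f"pics/{n}0.png",ctrl.get_image(n))
E
```

```text
pics
{'time': 0.0, 'joint_positions': array([ 1.36109268,  0.3218102 , -0.07008551,  1.45166806,  0.02265267,
        1.37076145, -0.05686888]), 'qd': array([-0.00058962, -0.00018934,  0.00124715, -0.00215523, -0.00104177,
       -0.00014182,  0.0004735 ]), 'joint_torque': array([ 2.37352006e-04, -4.91281700e+01, -4.03750604e-01, -3.12528634e+01,
       -6.39661867e-02,  4.37075493e-02,  1.71121778e-04]), 'position': array([ 0.14406267, -0.63323904,  0.19807335]), 'tool_rot': array([-0.23678465,  2.10507572, -2.10120999]), 'ft_force': array([-0.19437785,  0.06357328,  0.49098854]), 'torque': array([-0.01130655, -0.01226558, -0.03683667]), 'grip_width': 1.0015001097256784}
scene {'camera_matrix': array([[376.38929544,   0.        , 260.18313083],
       [  0.        , 376.38929544, 194.67681444],
       [  0.        ,   0.        ,   1.        ]]), 'R': array([[-0.73996637,  0.6724103 , -0.01772469],
       [ 0.55386321,  0.59413322, -0.58330203],
       [-0.38168746, -0.44144094, -0.81206193]]), 't': array([ 0.47268268, -0.14580931,  1.10201137])}
side {'camera_matrix': array([[412.00556077,   0.        , 257.33181267],
       [  0.        , 412.00556077, 190.95966559],
       [  0.        ,   0.        ,   1.        ]]), 'R': array([[-0.98440171, -0.1757025 , -0.00905041],
       [-0.10590715,  0.63286906, -0.76698137],
       [ 0.14048827, -0.75405927, -0.64160554]]), 't': array([0.52125593, 0.23020736, 0.76294415])}
wrist {'camera_matrix': array([[324.27484854,   0.        , 255.06661277],
       [  0.        , 324.27484854, 199.20379061],
       [  0.        ,   0.        ,   1.        ]]), 'R': array([[ 0.22089168, -0.97529719, -0.00150125],
       [-0.93437771, -0.21206466,  0.28629859],
       [-0.27954457, -0.06183824, -0.95813927]]), 't': array([-0.64902361, -0.03430615,  0.39050359])}
```

View pics/scene0.png

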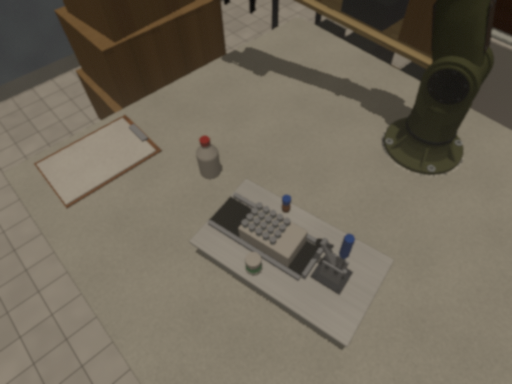

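View pics/side0.png

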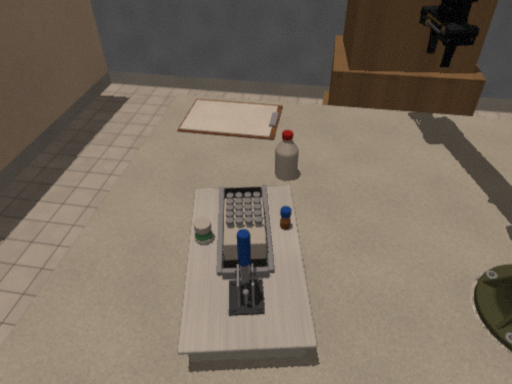

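View pics/wrist0.png

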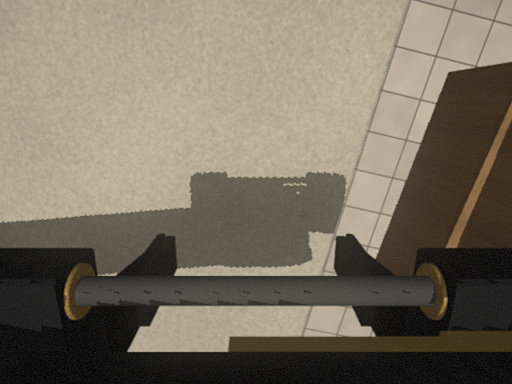

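The scene and side views show the shaker in front of the robot, with its clamp end toward +y and the handle upright. The jar is on the far side and the vial on the robot's side. The bottle stands beyond the open end. I'll enlarge crops to measure.

Run:
```python
import cv2
a=cv2.imread("pics/scene0.png")[175:340,185:400]; cv2.imwrite("pics/scene0c.png",cv2.resize(a,None,fx=3.6,fy=3.6,interpolation=cv2.INTER_CUBIC))
a=cv2.imread("pics/side0.png")[175:365,170:330]; cv2.imwrite("pics/side0c.png",cv2.resize(a,None,fx=3.1,fy=3.1,interpolation=cv2.INTER_CUBIC))
```

```text
(no output)
```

View pics/scene0c.png

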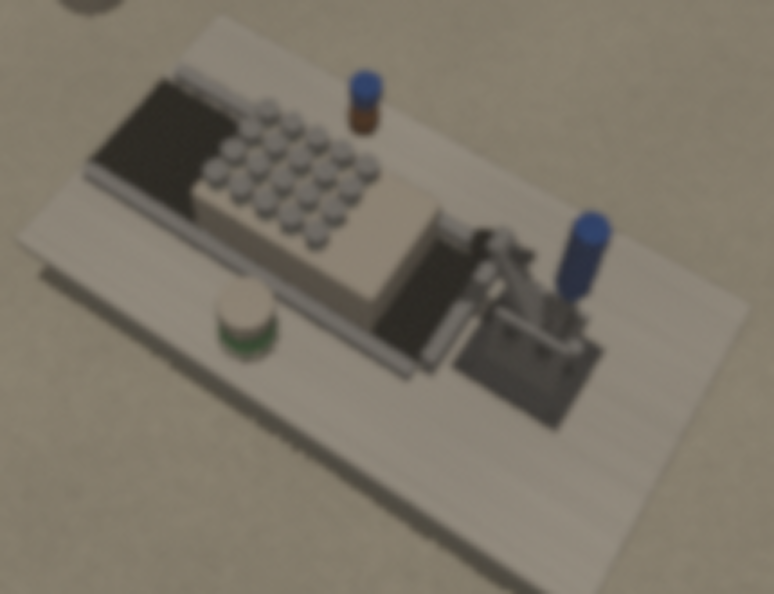

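View pics/side0c.png

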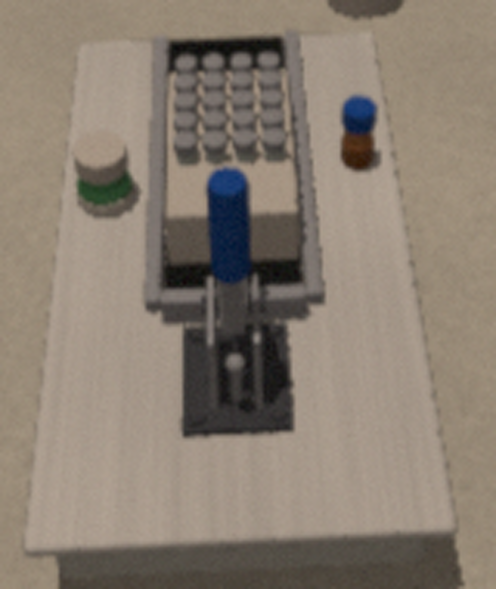

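```bash
cat > h.py <<'E'
import numpy as np
from scipy.optimize import least_squares
from bench import ctrl
def proj(n,X,i=None):
    i=i or ctrl.camera_info(n); c=np.asarray(X)@i["R"].T+i["t"]; p=c@i["camera_matrix"].T; return p[:,:2]/p[:,2:]
def ray(n,uv,z):
    i=ctrl.camera_info(n); d=np.linalg.inv(i["camera_matrix"])@[uv[0],uv[1],1]; R=i["R"]; C=-R.T@i["t"]; d=R.T@d
    return C+d*(z-C[2])/d[2]
def sc(p): return (185+(p[0]+.5)/3.6-.5,175+(p[1]+.5)/3.6-.5)
def sd(p): return (170+(p[0]+.5)/3.1-.5,175+(p[1]+.5)/3.1-.5)
def S2W(P,q):
    P=np.atleast_2d(P)/1000.; c,s=np.cos(q[2]),np.sin(q[2])
    return np.c_[q[0]+c*P[:,0]-s*P[:,1],q[1]+s*P[:,0]+c*P[:,1],P[:,2]]
def W2S(W,q):
    d=np.asarray(W)-[q[0],q[1],0]; c,s=np.cos(q[2]),np.sin(q[2]); return 1000*np.array([c*d[0]+s*d[1],-s*d[0]+c*d[1],d[2]])
E
python3 - <<'E'
from h import *
scn=[((220,15),(-110,-200,70)),((18,237),(110,-200,70)),((748,305),(-110,200,70)),
 ]
sid=[((80,42),(110,-200,70)),((373,33),(-110,-200,70)),((27,548),(110,200,70)),((455,528),(-110,200,70)),((228,178),(0,115,241))]
f=lambda q,p=0:np.r_[(proj("scene",S2W([b for a,b in scn],q))-[sc(a) for a,b in scn]).ravel(),(proj("side",S2W([b for a,b in sid],q))-[sd(a) for a,b in sid]).ravel()]
r=least_squares(f,[0.5,0,0]); q=r.x; print(q,f(q).round(1).reshape(-1,2)); np.save("q.npy",q)
for n,g,p,z in [("side",sd,(167,215),.115),("side",sd,(298,212),.115),("scene",sc,(440,210),.115),("scene",sc,(368,300),.115),("side",sd,(168,265),.07),
  ("side",sd,(150,300),.082),("side",sd,(322,297),.082),("scene",sc,(195,192),.115),("scene",sc,(412,375),.082)]:
    print(n,p,W2S(ray(n,g(p),z),q).round(1))
print("stop",S2W([[0,55,70],[0,115,125],[0,-200,70]],q).round(4))
for n,g,p,z in [("scene",sc,(365,130),.07),("scene",sc,(247,352),.07),("scene",sc,(590,225),.241)]: print(W2S(ray(n,g(p),z),q))
print("bottle",ray("scene",(209,176),0))
E
```

```text
[5.53464325e-01 2.15799381e-04 2.21137110e-01] [[-0.7 -2. ]
 [-2.3 -0.6]
 [ 1.  -1.1]
 [-0.4  0.1]
 [ 0.6 -0.4]
 [-1.8  0.7]
 [ 1.2  0.6]
 [-0.1  0.6]]
side (167, 215) [ 37.9  18.6 115. ]
side (298, 212) [-39.2  20.3 115. ]
scene (440, 210) [-33.7  23.5 115. ]
scene (368, 300) [ 39.9  20.  115. ]
side (168, 265) [40.  18.1 70. ]
side (150, 300) [49.1 54.5 82. ]
side (322, 297) [-51.2  57.5  82. ]
scene (195, 192) [  38.8 -104.2  115. ]
scene (412, 375) [51.1 58.8 82. ]
stop [[ 0.5414  0.0539  0.07  ]
 [ 0.5282  0.1124  0.125 ]
 [ 0.5973 -0.1949  0.07  ]]
[-82.12269519 -58.56150336  70.        ]
[ 89.44739486 -31.09062531  70.        ]
[  0.58434733 116.00419167 241.        ]
bottle [ 0.52777602 -0.33412072  0.        ]
```

```bash
cat >> h.py <<'E'
from scipy.spatial.transform import Rotation as Ro, Slerp
def Rt(q,sgn):
    z=sgn*np.array([np.cos(q[2]),np.sin(q[2]),0]); y=np.array([0,0,-1.]); return np.c_[np.cross(y,z),y,z]
def plan(p1,R1,n,p0=None,R0=None):
    s=ctrl.get_state()
    p=s["position"] if p0 is None else p0; R=Ro.from_rotvec(s["tool_rot"]) if R0 is None else R0
    w=(R.inv()*R1).as_rotvec(); wr=np.round(w/n,3); dp=(p1-p)/n; T=[]
    for k in range(n):
        t=np.round(R.inv().apply(dp),1); T.append(t.tolist()); R=R*Ro.from_rotvec(wr)
    print("turn",wr,"tot",w.round(3),"rowlen",np.linalg.norm(dp)*1e3); print(T)
E
python3 - <<'E'
from h import *
q=np.load("q.npy"); s=ctrl.get_state(); print(Ro.from_rotvec(s["tool_rot"]).as_matrix().round(3))
for sg in(1,-1): plan(S2W([[0,-150,190]],q)[0],Ro.from_matrix(Rt(q,sg)),20)
E
```

```text
[[-0.975 -0.     0.222]
 [-0.222  0.001 -0.975]
 [ 0.    -1.    -0.001]]
turn [ 0.    -0.078 -0.   ] tot [ 1.000e-03 -1.568e+00 -1.000e-03] rowlen 32.904217547550736
[[-0.0, 0.0, -0.0], [-0.0, 0.0, -0.0], [-0.0, 0.0, -0.0], [-0.0, 0.0, -0.0], [-0.0, 0.0, -0.0], [-0.0, 0.0, -0.0], [-0.0, 0.0, -0.0], [-0.0, 0.0, -0.0], [-0.0, 0.0, 0.0], [-0.0, 0.0, 0.0], [-0.0, 0.0, 0.0], [-0.0, 0.0, 0.0], [-0.0, 0.0, 0.0], [-0.0, 0.0, 0.0], [-0.0, 0.0, 0.0], [-0.0, 0.0, 0.0], [-0.0, 0.0, 0.0], [-0.0, 0.0, 0.0], [-0.0, 0.0, 0.0], [-0.0, 0.0, 0.0]]
turn [0.    0.079 0.   ] tot [1.000e-03 1.573e+00 1.000e-03] rowlen 32.904217547550736
[[-0.0, 0.0, -0.0], [-0.0, 0.0, -0.0], [-0.0, 0.0, -0.0], [-0.0, 0.0, -0.0], [-0.0, 0.0, -0.0], [-0.0, 0.0, -0.0], [-0.0, 0.0, -0.0], [-0.0, 0.0, -0.0], [-0.0, 0.0, -0.0], [-0.0, 0.0, -0.0], [-0.0, 0.0, -0.0], [-0.0, 0.0, -0.0], [-0.0, 0.0, -0.0], [0.0, 0.0, -0.0], [0.0, 0.0, -0.0], [0.0, 0.0, -0.0], [0.0, 0.0, -0.0], [0.0, 0.0, -0.0], [0.0, 0.0, -0.0], [0.0, 0.0, -0.0]]
```

```bash
sed -i 's/np.round(R.inv().apply(dp),1)/np.round(R.inv().apply(dp)*1000,0)/' h.py
python3 - <<'E'
from h import *
q=np.load("q.npy")
plan(S2W([[0,-150,190]],q)[0],Ro.from_matrix(Rt(q,1)),20)
E
```

```text
turn [ 0.    -0.078 -0.   ] tot [ 1.000e-03 -1.568e+00 -1.000e-03] rowlen 32.904217547550736
[[-27.0, 0.0, -19.0], [-28.0, 0.0, -17.0], [-30.0, 0.0, -14.0], [-31.0, 0.0, -12.0], [-31.0, 0.0, -10.0], [-32.0, 0.0, -7.0], [-33.0, 0.0, -5.0], [-33.0, 0.0, -2.0], [-33.0, 0.0, 0.0], [-33.0, 0.0, 3.0], [-32.0, 0.0, 6.0], [-32.0, 0.0, 8.0], [-31.0, 0.0, 11.0], [-30.0, 0.0, 13.0], [-29.0, 0.0, 15.0], [-28.0, 0.0, 17.0], [-26.0, 0.0, 20.0], [-25.0, 0.0, 22.0], [-23.0, 0.0, 23.0], [-21.0, 0.0, 25.0]]
```

Call:
{"api": "play_rows", "payload": {"translation": [[-27,0,-19],[-28,0,-17],[-30,0,-14],[-31,0,-12],[-31,0,-10],[-32,0,-7],[-33,0,-5],[-33,0,-2],[-33,0,0],[-33,0,3]], "turn": [[0,-0.078,0],[0,-0.078,0],[0,-0.078,0],[0,-0.078,0],[0,-0.078,0],[0,-0.078,0],[0,-0.078,0],[0,-0.078,0],[0,-0.078,0],[0,-0.078,0]], "fingers": [-1,-1,-1,-1,-1,-1,-1,-1,-1,-1], "grip_force": 20}}

```text
time: 0.98
position: [0.3661, -0.3875, 0.199]
tool_rot: [-0.888, 1.611, -1.611]
ft_force: [0.8, -0.4, 0.5]
grip_width: 0.325
```

Call:
{"api": "play_rows", "payload": {"translation": [[-32,0,6],[-32,0,8],[-31,0,11],[-30,0,13],[-29,0,15],[-28,0,17],[-26,0,20],[-25,0,22],[-23,0,23],[-21,0,25]], "turn": [[0,-0.078,0],[0,-0.078,0],[0,-0.078,0],[0,-0.078,0],[0,-0.078,0],[0,-0.078,0],[0,-0.078,0],[0,-0.078,0],[0,-0.078,0],[0,-0.078,0]], "fingers": [-1,-1,-1,-1,-1,-1,-1,-1,-1,-1]}}

```text
time: 1.82
position: [0.5871, -0.1456, 0.199]
tool_rot: [-1.304, 1.048, -1.048]
ft_force: [-0.3, 0.1, -0.3]
grip_width: 0.007
```

Run:
```python
from h import *
import cv2
q=np.load("q.npy"); s=ctrl.get_state(); print(s["time"],W2S(s["position"],q),(Ro.from_rotvec(s["tool_rot"]).inv()*Ro.from_matrix(Rt(q,1))).as_rotvec().round(4),s["joint_positions"].round(2),s["grip_width"],s["ft_force"])
a=cv2.resize(ctrl.get_image("side")[100:340,130:380],None,fx=2.4,fy=2.4,interpolation=cv2.INTER_CUBIC); cv2.imwrite("pics/s1.png",a)
```

```text
1.8167 [   0.85605285 -149.66203276  198.95914912] [ 0.0003 -0.0045  0.0001] [ 0.73  0.28 -0.64  1.55  0.17  1.36  0.29] 0.007324955117652977 [-0.34120116  0.10986321 -0.26758048]
```

View pics/s1.png

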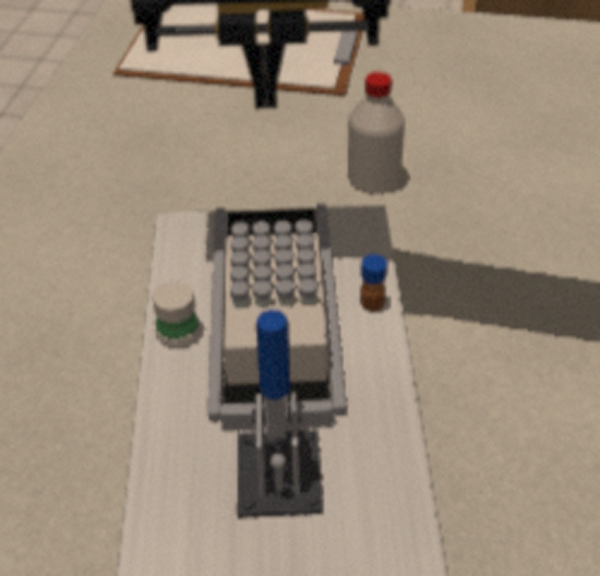

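Call:
{"api": "play_rows", "payload": {"translation": [[0,20,0],[0,25,0],[0,25,0],[0,22,0],[0,15,0],[0,0,0],[-5,0,-1],[-5,0,0],[-5,0,0],[-5,0,0]], "turn": [[0,-0.004,0],[0,0,0],[0,0,0],[0,0,0],[0,0,0],[0,0,0],[0,0,0],[0,0,0],[0,0,0],[0,0,0]], "fingers": [-1,-1,-1,-1,-1,-1,-1,-1,-1,-1]}}

```text
time: 2.7
position: [0.582, -0.1267, 0.0936]
tool_rot: [-1.303, 1.045, -1.049]
ft_force: [0.4, -0.6, 0.5]
grip_width: 0.001
```

```bash
cat > st.py <<'E'
from h import *
import cv2,sys
q=np.load("q.npy"); s=ctrl.get_state(); f=s["ft_force"]; c,sn=np.cos(q[2]),np.sin(q[2])
print(s["time"],"shaker pos",W2S(s["position"],q).round(1),"force sh",np.round([c*f[0]+sn*f[1],-sn*f[0]+c*f[1],f[2]],1))
if len(sys.argv)>1:
    n=sys.argv[1]; im=ctrl.get_image("side"); cv2.imwrite(f"pics/{n}a.png",cv2.resize(im[120:320,160:340],None,fx=3.2,fy=3,interpolation=cv2.INTER_CUBIC)); 
    im=ctrl.get_image("scene"); cv2.imwrite(f"pics/{n}b.png",cv2.resize(im[130:330,185:405],None,fx=3,fy=3,interpolation=cv2.INTER_CUBIC))
E
python3 st.py p1
```

```text
2.7 shaker pos [  -0.  -130.1   93.6] force sh [ 0.3 -0.6  0.5]
```

View pics/p1b.png

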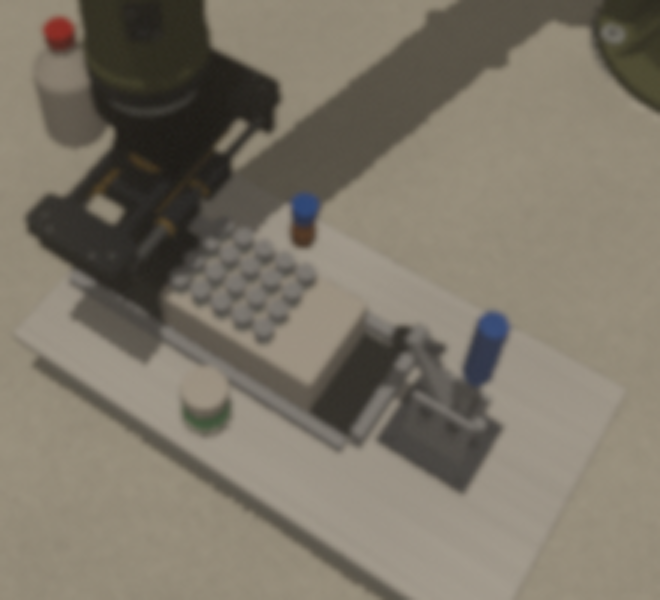

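The finger is behind the rack's free end and clear of the bottle. Next I push.

Call:
{"api": "play_rows", "payload": {"translation": [[-4,0,0],[-4,0,0],[-4,0,0],[-4,0,0],[-4,0,0],[-4,0,0],[-4,0,0],[-4,0,0],[-3,0,0],[-2,0,0]], "turn": [[0,0,0],[0,0,0],[0,0,0],[0,0,0],[0,0,0],[0,0,0],[0,0,0],[0,0,0],[0,0,0],[0,0,0]], "fingers": [-1,-1,-1,-1,-1,-1,-1,-1,-1,-1]}}

```text
time: 3.63
position: [0.5732, -0.0911, 0.0922]
tool_rot: [-1.304, 1.047, -1.048]
ft_force: [0.2, -4.7, 0.6]
grip_width: 0.008
```

```bash
python3 st.py p2
```

```text
3.6333 shaker pos [ -0.8 -93.4  92.2] force sh [-0.8 -4.7  0.6]
```

View pics/p2b.png

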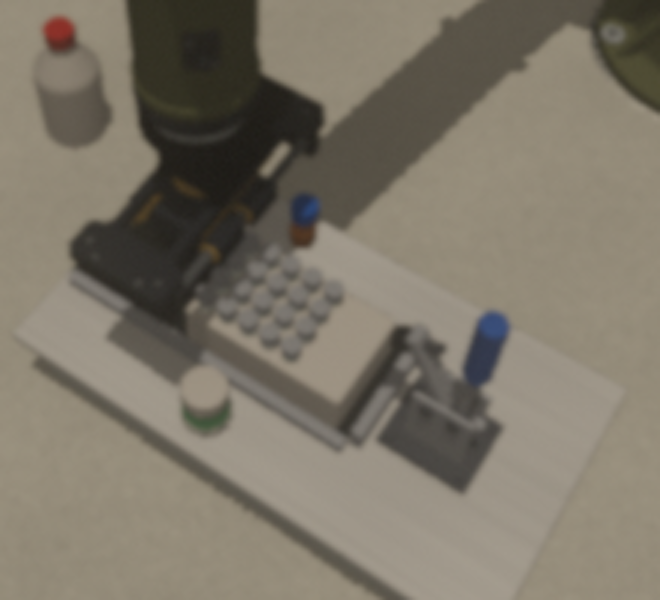

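View pics/p2a.png

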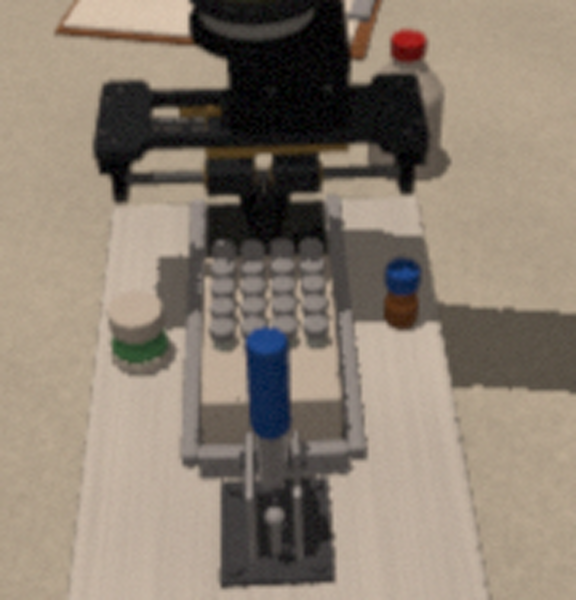

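The rack has moved and a gap of about 8 mm to the stop remains. Pushing force is about 5 N. I'll continue slowly until the force rises.

Call:
{"api": "play_rows", "payload": {"translation": [[-1,0,0],[-1,0,0],[-1,0,0],[-1,0,0],[-1,0,0],[-1,0,0],[-1,0,0],[-0.5,0,0],[-0.5,0,0],[0,0,0]], "turn": [[0,0,0],[0,0,0],[0,0,0],[0,0,0],[0,0,0],[0,0,0],[0,0,0],[0,0,0],[0,0,0],[0,0,0]], "fingers": [-1,-1,-1,-1,-1,-1,-1,-1,-1,-1]}}

```text
time: 4.57
position: [0.5715, -0.0835, 0.0922]
tool_rot: [-1.304, 1.048, -1.048]
ft_force: [0.9, -4.2, 1.1]
grip_width: 0.006
```

```bash
python3 st.py
```

```text
4.5667 shaker pos [ -0.7 -85.6  92.2] force sh [-0.1 -4.3  1.1]
```

Call:
{"api": "play_rows", "payload": {"translation": [[-0.5,0,0],[-0.5,0,0],[-0.5,0,0],[-0.5,0,0],[-0.5,0,0],[-0.5,0,0],[0,0,0],[0,0,0],[0,0,0],[0,0,0]], "turn": [[0,0,0],[0,0,0],[0,0,0],[0,0,0],[0,0,0],[0,0,0],[0,0,0],[0,0,0],[0,0,0],[0,0,0]], "fingers": [-1,-1,-1,-1,-1,-1,-1,-1,-1,-1]}}

```text
time: 5.4
position: [0.5709, -0.0806, 0.0922]
tool_rot: [-1.304, 1.048, -1.048]
ft_force: [1.8, -4.5, 2.0]
grip_width: 0.003
```

```bash
python3 st.py p3
```

```text
5.4 shaker pos [ -0.7 -82.6  92.2] force sh [ 0.8 -4.7  2. ]
```

View pics/p3b.png

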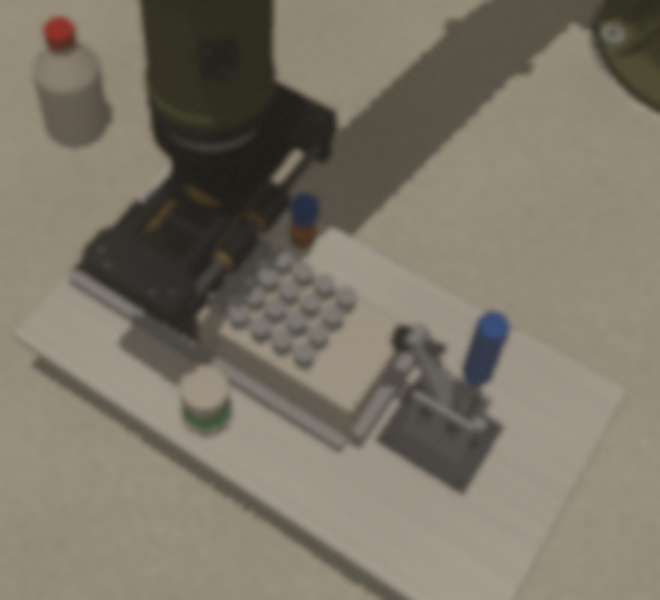

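View pics/p3a.png

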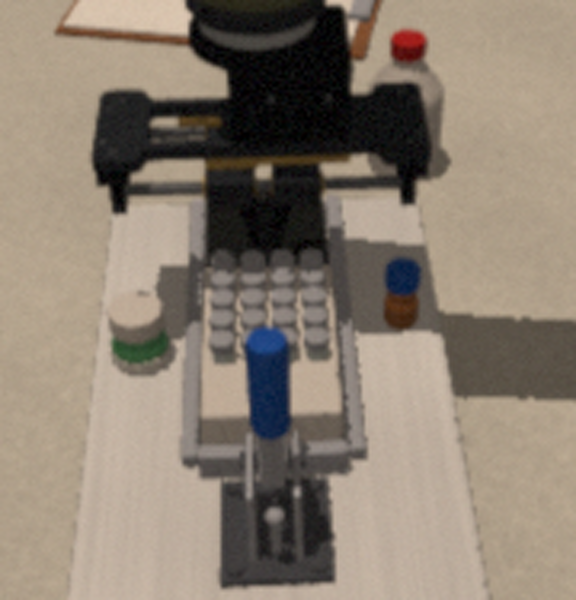

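Nearly at the stop, and no force jump yet.

Call:
{"api": "play_rows", "payload": {"translation": [[-0.5,0,0],[-0.5,0,0],[-0.5,0,0],[-0.5,0,0],[-0.5,0,0],[-0.5,0,0],[0,0,0],[0,0,0],[0,0,0],[0,0,0]], "turn": [[0,0,0],[0,0,0],[0,0,0],[0,0,0],[0,0,0],[0,0,0],[0,0,0],[0,0,0],[0,0,0],[0,0,0]], "fingers": [-1,-1,-1,-1,-1,-1,-1,-1,-1,-1]}}

```text
time: 6.33
position: [0.5707, -0.0794, 0.0922]
tool_rot: [-1.304, 1.047, -1.051]
ft_force: [2.6, -7.3, 0.7]
grip_width: 0.007
```

```bash
python3 st.py
```

```text
6.3333 shaker pos [ -0.6 -81.4  92.2] force sh [ 1.  -7.6  0.7]
```

Call:
{"api": "play_rows", "payload": {"translation": [[-0.5,0,0],[-0.5,0,0],[-0.5,0,0],[-0.5,0,0],[-0.5,0,0],[-0.5,0,0],[0,0,0],[0,0,0],[0,0,0],[0,0,0]], "turn": [[0,0,0],[0,0,0],[0,0,0],[0,0,0],[0,0,0],[0,0,0],[0,0,0],[0,0,0],[0,0,0],[0,0,0]], "fingers": [-1,-1,-1,-1,-1,-1,-1,-1,-1,-1]}}

```text
time: 7.17
position: [0.5712, -0.0791, 0.0926]
tool_rot: [-1.305, 1.045, -1.055]
ft_force: [4.7, -9.5, 1.5]
grip_width: 0.009
```

```bash
python3 st.py p4
python3 - <<'E'
import cv2
from bench import ctrl
im=ctrl.get_image("scene"); cv2.imwrite("pics/p4z.png",cv2.resize(im[215:300,240:350],None,fx=7,fy=7,interpolation=cv2.INTER_CUBIC))
E
```

```text
7.1667 shaker pos [ -0.1 -81.3  92.6] force sh [  2.5 -10.3   1.5]
```

View pics/p4z.png

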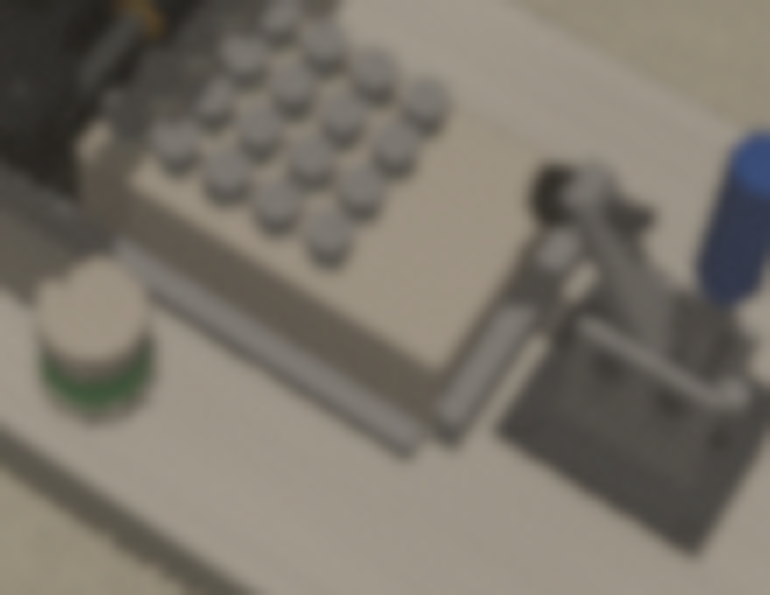

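View pics/p4a.png

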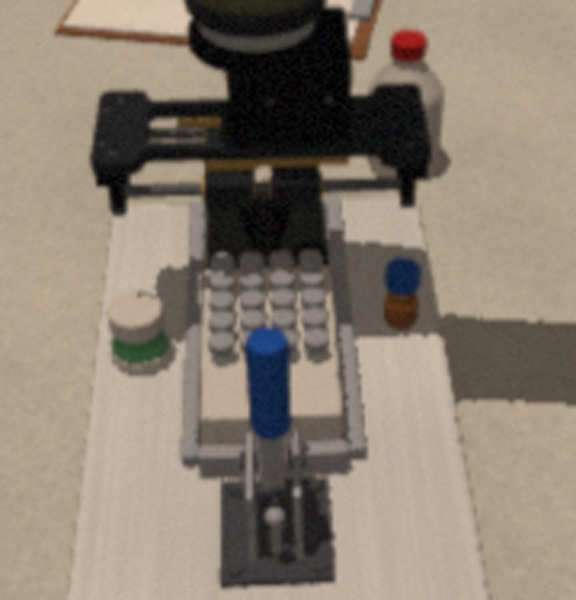

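Call:
{"api": "play_rows", "payload": {"translation": [[-1,0,0],[-1,0,0],[-1,0,0],[-1,0,0],[-1,0,0],[0,0,0],[0,0,0],[0,0,0],[0,0,0],[0,0,0]], "turn": [[0,0,0],[0,0,0],[0,0,0],[0,0,0],[0,0,0],[0,0,0],[0,0,0],[0,0,0],[0,0,0],[0,0,0]], "fingers": [-1,-1,-1,-1,-1,-1,-1,-1,-1,-1]}}

```text
time: 8.15
position: [0.5711, -0.0789, 0.0935]
tool_rot: [-1.306, 1.043, -1.062]
ft_force: [5.4, -17.8, 2.3]
grip_width: 0.005
```

```bash
python3 st.py
python3 - <<'E'
from h import *
q=np.load("q.npy")
print("rot err",(Ro.from_rotvec(ctrl.get_state()["tool_rot"]).inv()*Ro.from_matrix(Rt(q,1))).as_rotvec().round(4))
# from p4z crop: px -> full
g=lambda p:(240+(p[0]+.5)/7-.5,215+(p[1]+.5)/7-.5)
for p,z in [((435,365),.115),((548,205),.115),((132,185),.115),((445,418),.092),((412,445),.082)]: print(p,W2S(ray("scene",g(p),z),q).round(1))
E
```

```text
8.15 shaker pos [ -0.1 -81.1  93.5] force sh [  1.4 -18.5   2.3]
rot err [-0.0037 -0.0095  0.0116]
(435, 365) [ 39.3  55.2 115. ]
(548, 205) [-24.3  55.9 115. ]
(132, 185) [ 40.8 -50.7 115. ]
(445, 418) [42.  62.2 92. ]
(412, 445) [50.7 56.9 82. ]
```

The rack is home: its clamp-end face measures at y≈55.5 on both sides, and 18 N of push moved it no further. Next I retreat, then go up and over to the handle.

Call:
{"api": "play_rows", "payload": {"translation": [[8,0,0],[8,0,0],[12,0,0],[12,0,0],[0,-30,0],[0,-40,0],[0,-40,0],[0,-40,0],[0,-10,0],[0,0,0]], "turn": [[0,0,0],[0,0,0],[0,0,0],[0,0,0],[0,0,0],[0,0,0],[0,0,0],[0,0,0],[0,0,0],[0,0,0]], "fingers": [-1,-1,-1,-1,-1,-1,-1,-1,-1,-1]}}

```text
time: 8.98
position: [0.5794, -0.1086, 0.2562]
tool_rot: [-1.301, 1.042, -1.052]
ft_force: [0.2, -0.4, 0.3]
grip_width: 0.005
```

```bash
python3 st.py p5
```

```text
8.9833 shaker pos [   1.5 -111.9  256.2] force sh [ 0.1 -0.5  0.3]
```

View pics/p5b.png

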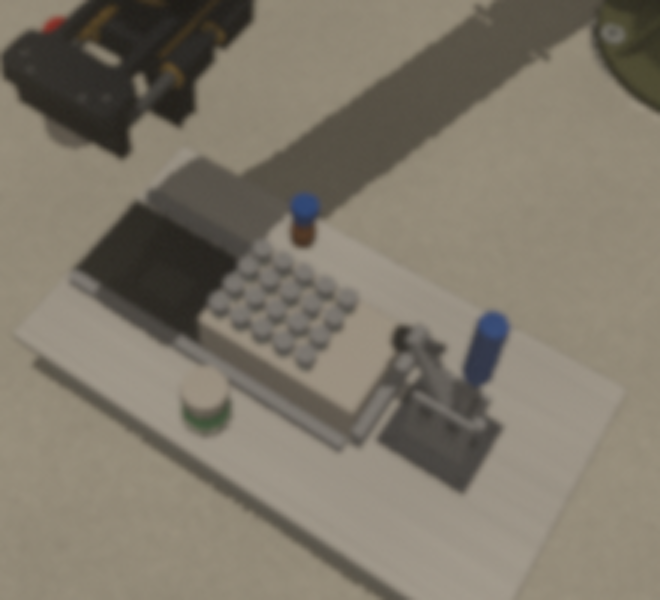

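Call:
{"api": "play_rows", "payload": {"translation": [[-30,0,-1],[-40,0,0],[-40,0,0],[-40,0,0],[-30,0,0],[-14,0,0],[0,0,0],[0,12,0],[0,18,0],[0,12,0]], "turn": [[0,-0.005,0],[0,0,0],[0,0,0],[0,0,0],[0,0,0],[0,0,0],[0,0,0],[0,0,0],[0,0,0],[0,0,0]], "fingers": [-1,-1,-1,-1,-1,-1,-1,-1,-1,-1]}}

```text
time: 9.92
position: [0.5327, 0.0775, 0.2067]
tool_rot: [-1.308, 1.049, -1.045]
ft_force: [0.2, -0.0, -0.6]
grip_width: 0.007
```

```bash
python3 st.py p6; python3 -c "
from h import *
print(ctrl.get_state()['joint_positions'].round(2))"
```

```text
9.9167 shaker pos [ -3.3  79.9 206.7] force sh [ 0.2 -0.1 -0.6]
[ 0.53  0.14 -0.79  1.69  0.1   1.36 -0.06]
```

View pics/p6b.png

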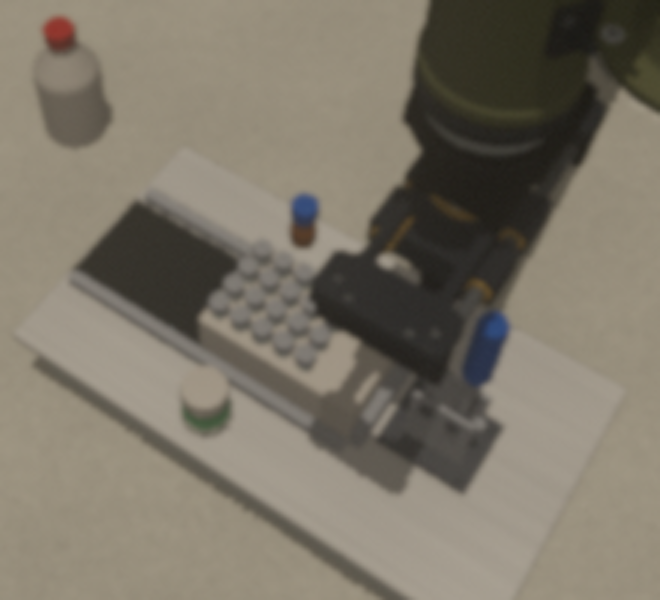

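View pics/p6a.png

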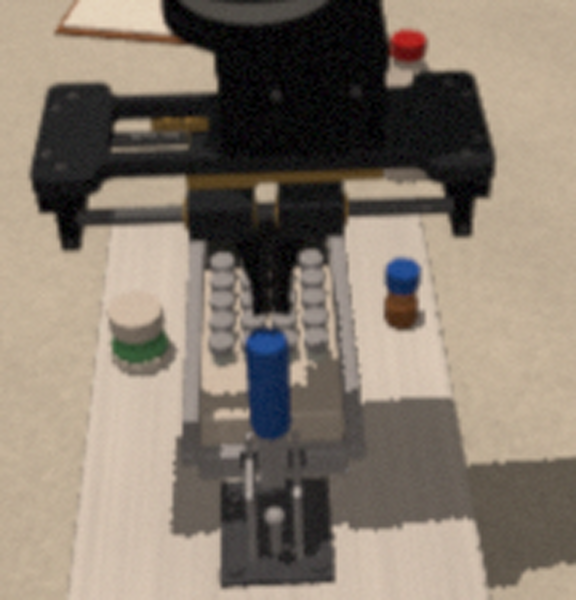

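Call:
{"api": "play_rows", "payload": {"translation": [[0,-3,3],[0,-2,0],[-4,0,0],[-4,0,0],[-4,0,0],[-3,0,0],[-2,0,0],[-2,0,0],[-2,0,0],[0,0,0]], "turn": [[0,0,0],[0,0,0],[0,0,0],[0,0,0],[0,0,0],[0,0,0],[0,0,0],[0,0,0],[0,0,0],[0,0,0]], "fingers": [-1,-1,-1,-1,-1,-1,-1,-1,-1,-1]}}

```text
time: 10.85
position: [0.532, 0.1012, 0.2154]
tool_rot: [-1.306, 1.043, -1.045]
ft_force: [0.7, -2.5, 1.6]
grip_width: 0.002
```

```bash
python3 st.py p7
```

```text
10.85 shaker pos [  1.2 103.2 215.4] force sh [ 0.1 -2.6  1.6]
```

View pics/p7a.png

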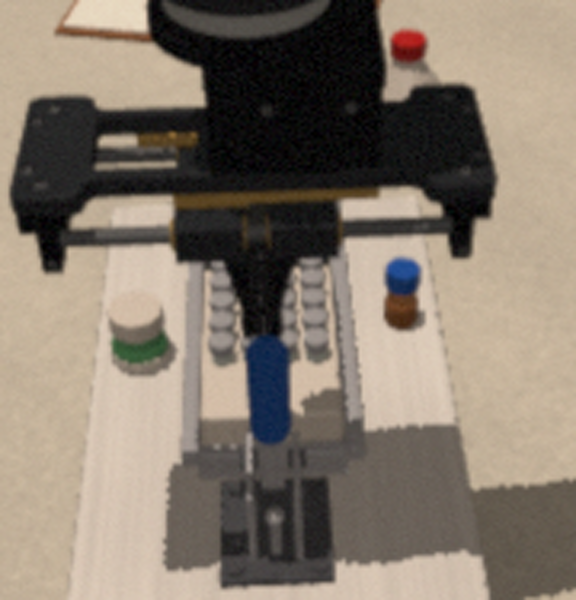

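The finger is in contact with the blue grip near mid-height. Now I push along its arc.

Call:
{"api": "play_rows", "payload": {"translation": [[-6,0,0],[-6,0,0],[-6,0,0],[-6,1,0],[-6,1,0],[-6,2,0],[-6,2,0],[-6,3,0],[-6,3,0],[-5,3,0]], "turn": [[0,0,0],[0,0,0],[0,0,0],[0,0,0],[0,0,0],[0,0,0],[0,0,0],[0,0,0],[0,0,0],[0,0,0]], "fingers": [-1,-1,-1,-1,-1,-1,-1,-1,-1,-1]}}

```text
time: 11.78
position: [0.5188, 0.1593, 0.2008]
tool_rot: [-1.307, 1.043, -1.045]
ft_force: [-0.4, -4.0, 6.5]
grip_width: 0.005
```

```bash
python3 st.py p8
```

```text
11.7833 shaker pos [  1.  162.8 200.8] force sh [-1.3 -3.8  6.5]
```

View pics/p8a.png

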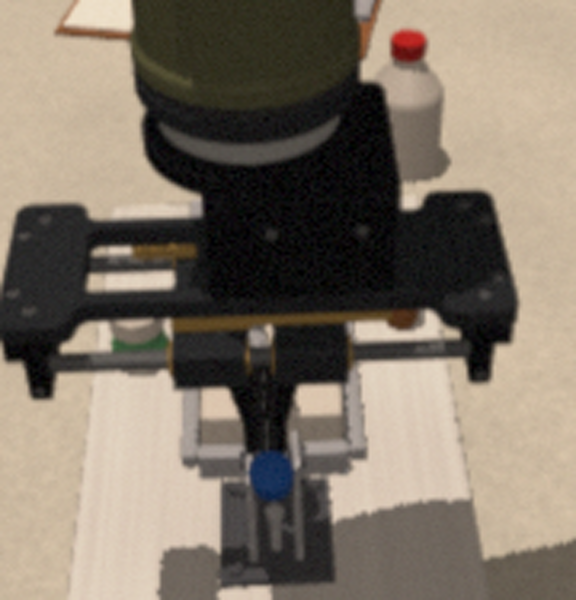

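Call:
{"api": "play_rows", "payload": {"translation": [[-6,4,0],[-6,5,0],[-5,5,0],[-4,5,0],[-4,6,0],[-3,6,0],[-3,6,0],[-2,5,0],[-2,4,0],[0,0,0]], "turn": [[0,0,0],[0,0,0],[0,0,0],[0,0,0],[0,0,0],[0,0,0],[0,0,0],[0,0,0],[0,0,0],[0,0,0]], "fingers": [-1,-1,-1,-1,-1,-1,-1,-1,-1,-1]}}

```text
time: 12.72
position: [0.51, 0.1931, 0.1526]
tool_rot: [-1.308, 1.046, -1.042]
ft_force: [-0.1, 0.8, -0.5]
grip_width: 0.004
```

```bash
python3 st.py p9
```

```text
12.7167 shaker pos [-1.000e-01  1.977e+02  1.526e+02] force sh [ 0.1  0.8 -0.5]
```

View pics/p9a.png

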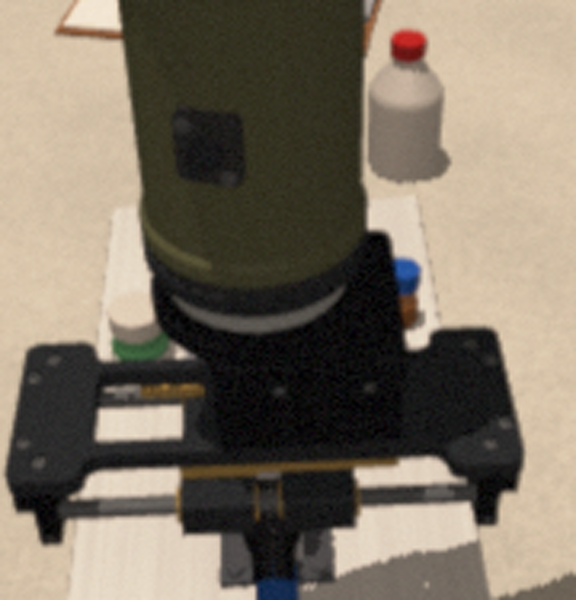

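View pics/p9b.png

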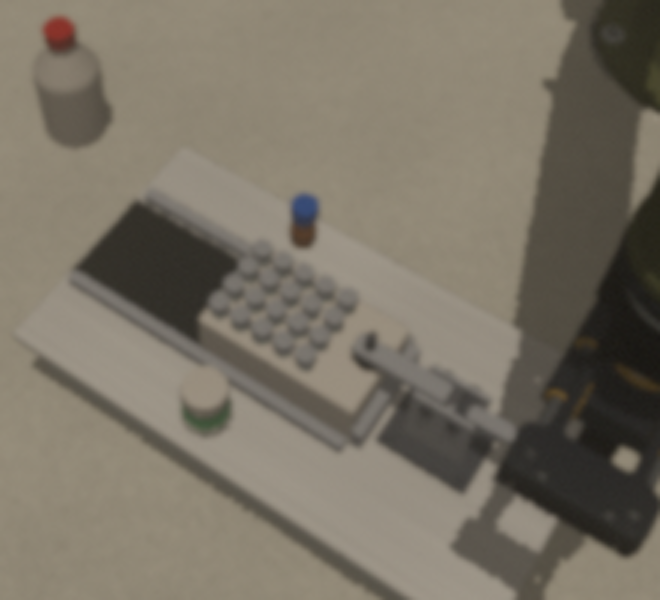

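It snapped over: the clamp arm is level with its pad on the rack. I'll lift clear.

Call:
{"api": "play_rows", "payload": {"translation": [[0,-10,0],[0,-20,0],[0,-35,0],[0,-35,0],[-20,-25,0],[-35,-10,0],[-40,0,0],[-40,0,0],[-30,0,0],[0,0,0]], "turn": [[0,0,0],[0,0,0],[0,0,0],[0,0,0],[0,0,0],[0,0,0],[0,0,0],[0,0,0],[0,0,0],[0,0,0]], "fingers": [-1,-1,-1,-1,-1,-1,-1,-1,-1,-1]}}

```text
time: 13.65
position: [0.4703, 0.3615, 0.2905]
tool_rot: [-1.307, 1.039, -1.032]
ft_force: [-0.9, 0.3, -0.4]
grip_width: 0.006
```

```bash
python3 st.py p10
python3 - <<'E'
import cv2
from bench import ctrl
im=ctrl.get_image("scene"); cv2.imwrite("pics/p10z.png",cv2.resize(im[205:310,240:380],None,fx=5.6,fy=5.6,interpolation=cv2.INTER_CUBIC))
E
```

```text
13.65 shaker pos [ -1.9 370.8 290.5] force sh [-0.8  0.5 -0.4]
```

View pics/p10a.png

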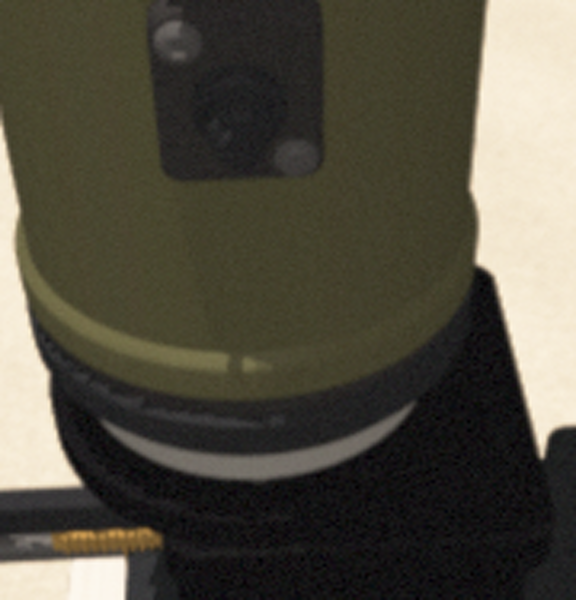

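View pics/p10z.png

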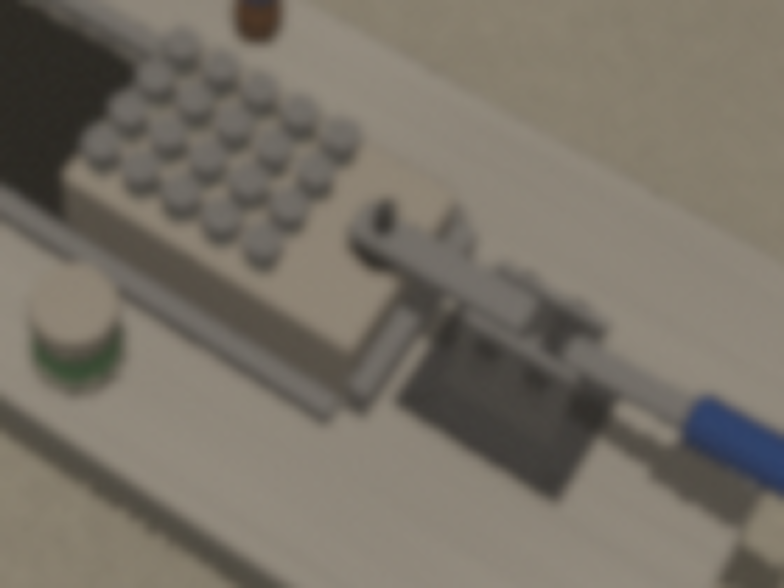

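Run:
```python
from h import *
import cv2
q=np.load("q.npy")
g=lambda p:(240+(p[0]+.5)/5.6-.5,205+(p[1]+.5)/5.6-.5)
for p,z in [((345,350),.115),((68,180),.115),((335,415),.082)]: print(p,W2S(ray("scene",g(p),z),q).round(1))
i=ctrl.camera_info("scene")
for th in(1.3,1.5): print(th,((proj("scene",S2W([[0,115+r*np.sin(th),125+r*np.cos(th)] for r in(50,116)],q))-[240,205])*5.6).round(0))
im=ctrl.get_image("scene"); cv2.imwrite("pics/p11.png",cv2.resize(im[200:360,180:420],None,fx=3.3,fy=3.3,interpolation=cv2.INTER_CUBIC))
```

```text
(345, 350) [ 40.6  54.7 115. ]
(68, 180) [ 40.5 -68.4 115. ]
(335, 415) [50.5 59.2 82. ]
1.3 [[681. 395.]
 [870. 477.]]
1.5 [[679. 409.]
 [862. 509.]]
```

View pics/p11.png

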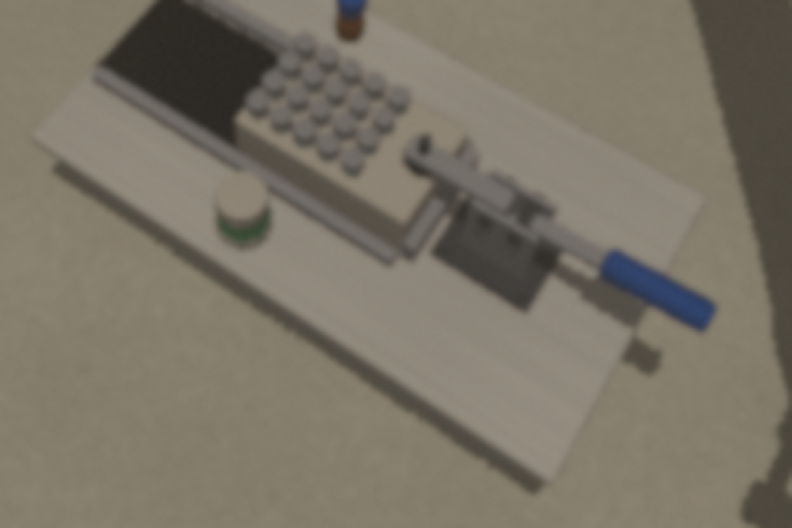

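Call:
{"api": "play_rows", "payload": {"translation": [[0,0,0],[0,0,0],[0,0,0],[0,0,0],[0,0,0],[0,0,0],[0,0,0],[0,0,0],[0,0,0],[0,0,0]], "turn": [[0,0,0],[0,0,0],[0,0,0],[0,0,0],[0,0,0],[0,0,0],[0,0,0],[0,0,0],[0,0,0],[0,0,0]], "fingers": [-1,-1,-1,-1,-1,-1,-1,-1,-1,-1]}}

```text
time: 14.68
position: [0.4748, 0.3539, 0.2891]
tool_rot: [-1.306, 1.044, -1.044]
ft_force: [-0.3, -0.6, -0.1]
grip_width: 0.006
```

```bash
python3 -c "
from bench import ctrl
print(ctrl.close_job())"
```

```text
the job is handed in; nothing more can be done
None
```

I pushed the rack along its rails to the end stop, then pushed the blue handle over its dead point, and it snapped down into lock. I handed the job in at about 14.7 s.

- **Rack home:** the rack stopped moving while the push rose to about 18 N. Its clamp-end face measured y ≈ 55 mm, against the stop at 55. A second measurement after locking gave 54.7 mm.
- **Clamp locked:** the handle's outline in the last picture matches the 1.5 rad position to about 2 pixels. The clamp arm is level, with its pad on the bare end of the rack. I did not measure the pad force directly.
- **Bystanders:** the jar and the vial stand unmoved in the last pictures. The bottle was last seen standing just after the lock; the final pictures do not show it.
- **Hand clear:** the arm is raised well away with near-zero force. The largest force I read was about 19 N.

One reading disagreed: the rack's free-end top corner measured y ≈ -68 mm after locking, against the -75 expected. That corner is blurred in the crop, so I trusted the clamp-end face and the firm stop instead.

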